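Hold a glaze flask down in the sprung mixer cradle

TASK

The sample mixer's yellow ring cradle is blocked: take the clay offcut that lies on it and drop it into the blue scrap box. Then set the round glaze flask upright in the ring, press it straight down until the sprung ring is fully down on its stop, and finish while still holding the flask pressed down there: do not let go. Never tip the flask over, and leave the other things where they stand.

Things in the scene. Friction and masses are not known exactly. Their poses are not given: they have to be found in the camera images.
- mixer: press-to-run sample mixer, fixed: a white housing 130 (x) x 150 (y) x 50 mm high with a dark deck, a black dial on its front, and on its deck an yellow ring cradle on three sprung legs. Origin at the centre of its underside, on the table, straight below the ring's centre; z up
- ring_center (a point): centre of the yellow ring, a horizontal round-bar ring: 54 mm mean diameter, bar 10 mm thick (opening 44 mm, 64 mm over the outside). The point lies at the mid-height of the bar and moves with the ring: 80 mm above the table when the ring is up, 66 mm when fully down
- ring (a joint): travel of the sprung ring, m: 0 = up, 0.014 = fully down on its stop. Springs: it starts to move at about 5 N and takes about 12.5 N in all to reach the stop (about 10 N besides the flask's weight); the flask's weight alone does not move it, and it springs up when let go
- flask: round flask full of blue-green glaze with a white neck and black stopper, about 0.25 kg, 123 mm high. It stands upright on the table on its small foot (36 mm wide). Origin at the centre of the foot's underside, z along the neck. The ball of the flask is 66 mm in diameter, its centre 36 mm above the origin; when it sits in the ring, the ball's centre is 27 mm above the ring's centre point, and the foot hangs 9 mm below that point
- flask_neck (a point): the flask's neck, half-way up its straight part: 92 mm above the foot's underside, on the axis. Neck and stopper form one straight cylinder 26 mm in diameter, from 67 to 123 mm above the foot's underside; below it the ball widens. Grip here
- offcut: dry reddish clay offcut, a chunky bar lying across the ring: 66 mm long (x), 28 mm wide (y), 28 mm high, about 60 g. Origin at the centre of its underside
- offcut_center (a point): centre of the clay offcut, 13 mm above its underside, same axes (x along its length; grip it across y). Its underside lies on the ring's top, 5 mm above the ring's centre point
- scrap_box: open blue scrap box, fixed: 140 x 140 mm, 70 mm high, walls 4 mm. Origin at the centre of its underside, on the table
- blue_jar: bystander, loose: small blue jar with black lid, 54 mm wide, 74 mm high. Origin at the centre of its underside
- red_jar: bystander, loose: white jar with red lid, 62 mm wide, 86 mm high. Origin at the centre of its underside
- cup: bystander, loose: cream unglazed beaker, 64 mm wide, 79 mm high. Origin at the centre of its underside
- tile: bystander, loose: L-shaped test tile, green above, 30 x 34 x 61 mm. Origin at the centre of its underside
- bowl: bystander, loose: celadon green sample bowl, 104 mm wide, 47 mm high. Origin at the centre of its underside
- tape: bystander, loose: roll of masking tape lying flat, 104 mm wide, 24 mm high. Origin at the centre of its underside
- brush: bystander, loose: glaze brush lying flat, red handle, 211 mm long along its y, 16 mm high. Origin at the centre of its underside
Things that resemble listed ones, but are neither listed nor needed, are in the scene too. Leave any turquoise look-alike of the mixer alone.

How it is judged:
By the outcome, as a careful person would: the job done as asked, in the order asked, and still so for the second after the job is handed in, while the arm keeps its last pose, push and grip.
It also fails if it takes over 51 s, if anything falls off the work surface, if the arm or the gripper's body presses on something with over 40 N, if the wrist force passes 120 N, or if a joint passes its speed limit or range.

ROBOT

A 6-joint arm with a two-finger parallel gripper is mounted at the origin on a cart in front of the work surface, level with it; the furniture and walls round the work are solid. World frame = base frame: x ahead of the robot, y to its left, z up, the work surface at z = 0. Lengths are in m, angles in rad, forces in N, time in s.
With the tool pointing down it reaches from about 0.325 to 0.925 m from the base axis. Payload 3.1 kg.
Tool frame: the origin (TCP) lies between the finger pads; the fingertips stand 25 mm ahead of it and the grasp point (between the pads) lies 6 mm ahead of it; y points along the fingers, z is the direction in which the jaws open and shut, and the axes are right-handed (so a half turn about y gives the same grasp; the last joint's range is limited). The gripper opens to 85 mm and grips with 20 to 120 N. Pads are 22 mm wide; open, the fingers measure 114 mm over their backs; the gripper's body (76 mm by 85 mm) begins 54 mm behind the grasp point. The pads swing forward as they close: fully open they stand 13 mm farther back than shut.
Start: joints at [1.124, 0.217, 1.613, -0, 1.311, -0.112], TCP at [0.205, 0.59, 0.256] pointing down, gripper open.
Joint ranges: [-2.75, 2.75], [-0.78, 2.1], [0.31, 2.55], [-1.13, 4.27], [0.13, 2.63], [-2.58, 2.58]. Speed limits (rad/s): [2.79, 2.79, 3.14, 3.14, 3.14, 3.14].

INTERFACE

Orientations are given as a 3x3 rotation matrix whose columns are the frame's x, y, z axes.
In Python, from bench import arm gives the robot as it stands.
- The arm moves only by the tool play_rows, never from a script. Its argument "commands" is a list of rows, each an object of numbers: "ax", "ay", "az": the turn, a rotation vector about the world's x, y, z in rad; "x", "y", "z": the shift along the world's x, y, z in cm; "gripper": the finger opening in cm, from 0 to 8.54. A call has 1 to 12 rows; each row shifts and turns the commanded pose from where the row before left it; what a row does not reach is not made up. A row lasts 1/12 s, in which the tool goes at most 41.7 mm and 7.16 degrees, less where a joint would pass 70% of its speed; a pose out of reach is approached as far as the arm can. A call with a gripper value outside its range is refused whole. The fingers move at their own pace and stop on an object; "newtons" is the grip in N (left out, the last holds). Time passes only in rows, so rows that do not move let the fingers close. It gives the time, the measured TCP pose, the force and the opening at its end, in the units of the state.
- arm.state(): the state, without advancing time (a new reading comes with each control period).
- arm.capture(name): name is "scene" or "top"; returns a dict with "color" (384x512x3 uint8, red, green, blue), "z_map" (384x512 float32, m along the optical axis (not along the pixel's ray), 0 where there is no reading), "intrinsics" (3x3 intrinsics, pixels), "dist" ([k1, k2, p1, p2, k3] as OpenCV has them; the pictures are not rectified), "pose" (4x4, takes a point from camera to world coordinates). Camera axes: x right, y down, z forward; pixel columns grow to the right and rows downward; lengths in m; the calibration is good to about 2 mm. A picture is of the moment at which its call begins.
- arm.finish_job(): hands the job in, once; it reports no verdict.
The state is a dict: "time": time; "q": joint angles; "qvel": joint speeds; "tau": joint torques, N m; "tool_pos": TCP position; "tcp_rot": TCP orientation; "force": force on the tool from outside, world axes, zero at the start; "moment": the same for the moment, N m; "gripper_width": opening from 0.0 (shut) to 1.0 (fully open).
Only numpy, scipy, OpenCV 4.12 (cv2) and the standard library are available. Lean on these libraries where they do the work, as an engineer would, in place of code of your own. Each camera call takes 0.05 s, during which the arm holds its last target.

## Working session

There is one attempt and no reset: what is moved stays moved. The work goes in short steps, Python scripts to look and compute and a tool call to move; the robot and the scene stay as the last step left them, time stands still between calls to the robot, and variables do not carry over. Pictures are saved under pics/ and viewed, and the job is handed in when it is done.

Besides the shell and the picture viewer there is one more tool, called after ">>>" by a JSON object that holds its "op" and its "data". play_rows: Moves the arm, as the interface text tells. Its arguments: {"type":"object","properties":{"commands":{"type":"array","items":{"type":"object","properties":{"ax":{"type":"number"},"ay":{"type":"number"},"az":{"type":"number"},"x":{"type":"number"},"y":{"type":"number"},"z":{"type":"number"},"gripper":{"type":"number"}}}},"newtons":{"type":"number"}},"required":["commands"]}

```bash
mkdir -p pics; ls
cat > h.py <<'E'
import numpy as np, cv2
from bench import arm
np.set_printoptions(precision=4,suppress=True)
def cloud(c):
    z=c['z_map'];h,w=z.shape
    u,v=np.meshgrid(np.arange(w),np.arange(h))
    p=cv2.undistortPoints(np.stack([u,v],-1).reshape(-1,1,2).astype(np.float64),c['intrinsics'],np.array(c['dist'])).reshape(h,w,2)
    P=np.dstack([p[...,0]*z,p[...,1]*z,z])
    W=P@c['pose'][:3,:3].T+c['pose'][:3,3]
    W[z==0]=np.nan
    return W
def save(img,name,s=1.5):
    cv2.imwrite('pics/'+name,cv2.resize(img[...,::-1],None,fx=s,fy=s,interpolation=cv2.INTER_CUBIC))
E
python3 - <<'E'
from h import *
import pickle
s=arm.state();print(s)
for n in ('scene','top'):
    c=arm.capture(n);pickle.dump(c,open(n+'0.pkl','wb'));save(c['color'],n+'0.png');print(c['pose'],c['intrinsics'],c['dist'])
E
```

```text
pics
{'time': 0.0, 'q': array([ 1.1238,  0.2178,  1.615 , -0.    ,  1.3113, -0.1122]), 'qvel': array([-0.0011, -0.0014,  0.0006,  0.0024,  0.0005, -0.0017]), 'tau': array([ -0.0015, -39.6851, -30.3852,  -0.0003,   0.0097,   0.    ]), 'tool_pos': array([0.205 , 0.5896, 0.2549]), 'tcp_rot': array([[ 0.9445, -0.0011,  0.3285],
       [-0.3285, -0.0022,  0.9445],
       [-0.0003, -1.    , -0.0025]]), 'force': array([-0.4797, -0.636 ,  0.3815]), 'moment': array([ 0.0382,  0.0128, -0.0259]), 'gripper_width': 1.0033211924286467}
[[-0.84   -0.3179  0.4398 -0.0527]
 [-0.5424  0.5168 -0.6623  0.926 ]
 [-0.0167 -0.7949 -0.6066  0.9093]
 [ 0.      0.      0.      1.    ]] [[375.5165   0.     254.9179]
 [  0.     375.5165 194.6051]
 [  0.       0.       1.    ]] [0.0329 0.     0.     0.     0.    ]
[[ 0.0199 -0.9861  0.165   0.326 ]
 [-0.9997 -0.0215 -0.0074  0.0317]
 [ 0.0108 -0.1648 -0.9863  1.4006]
 [ 0.      0.      0.      1.    ]] [[421.8502   0.     261.986 ]
 [  0.     421.8502 187.4542]
 [  0.       0.       1.    ]] [0.0319 0.     0.     0.     0.    ]
```

View pics/scene0.png

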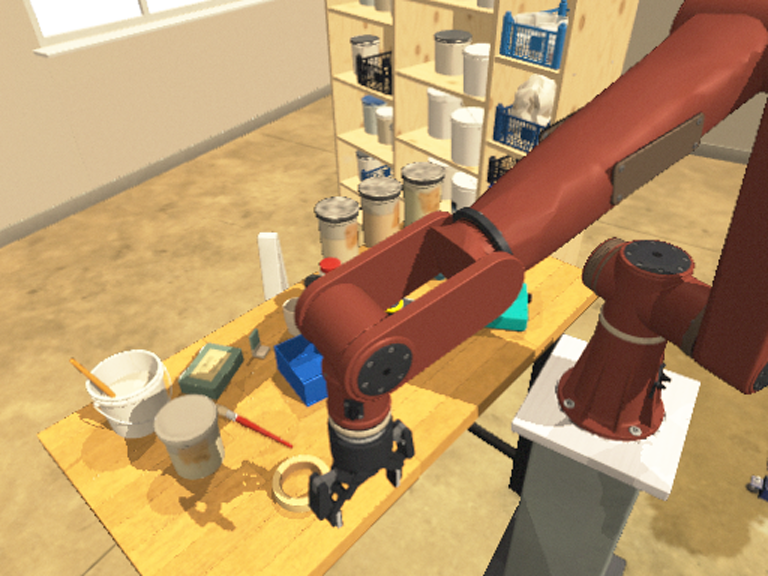

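View pics/top0.png

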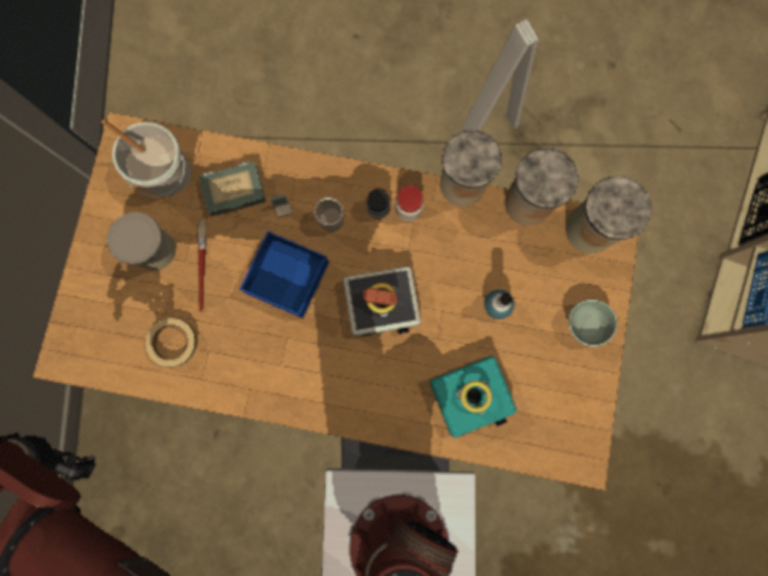

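The top picture (768 px wide view) shows these look-alikes:
- **Ring:** the white/dark mixer at (382,298) with the reddish bar on it, or the turquoise mixer at (475,397), which I leave alone.
- **Flask:** the blue flask at (500,303), or a dark thing inside the turquoise ring at (475,397).
- **Box:** the blue box at (285,273), or the dark green tray at (232,188).

I choose the white mixer, the flask at (500,303) and the blue box, and check them in a crop.

Run:
```python
from h import *
import pickle
c=pickle.load(open('top0.pkl','rb'))
im=c['color']; save(im[165:300,150:365],'crop0.png',3.6)
W=cloud(c)
for nm,u,v in [('offcut',380,297),('ringR',396,300),('ringB',380,312),('deck',355,285),('deck2',405,310),('flask top',506,297),('flask ball',497,305),('box c',285,273),('boxwall',268,236),('table',330,350),('turq',475,397),('blue jar',378,200),('redjar',410,197),('bowl',593,323),('cup',329,213)]:
    uu,vv=int(u/1.5),int(v/1.5);print(nm,W[vv,uu])
```

```text
offcut [0.5083 0.0491 0.1104]
ringR [0.5047 0.0148 0.096 ]
ringB [0.4807 0.0487 0.0809]
deck [0.5428 0.1059 0.0437]
deck2 [ 0.4922 -0.0055  0.0484]
flask top [ 0.5122 -0.2083  0.1219]
flask ball [ 0.5033 -0.1989  0.0698]
box c [0.5732 0.2633 0.0026]
boxwall [0.6448 0.2966 0.0596]
table [0.4049 0.1567 0.0004]
turq [ 0.3112 -0.1538  0.0471]
blue jar [0.7264 0.0578 0.0759]
redjar [ 0.7322 -0.0101  0.0841]
bowl [ 0.4758 -0.4201  0.0108]
cup [0.7132 0.1708 0.0057]
```

View pics/crop0.png

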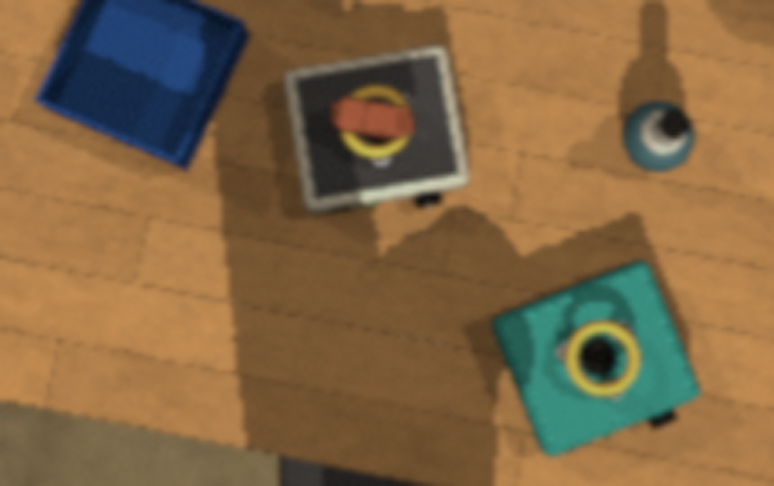

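The crop confirms it: the reddish bar lies across the yellow ring of the white/dark-deck mixer at crop (373,118), and the blue flask with white neck and black stopper stands at (660,135). Next come the fits.

```bash
cat >> h.py <<'E'
def rays(c,uv):
    p=cv2.undistortPoints(np.asarray(uv,float).reshape(-1,1,2),c['intrinsics'],np.array(c['dist'])).reshape(-1,2)
    return np.c_[p,np.ones(len(p))]@c['pose'][:3,:3].T
def onplane(c,uv,z):
    d=rays(c,uv);o=c['pose'][:3,3];return o+d*((z-o[2])/d[:,2])[:,None]
E
python3 - <<'E'
from h import *
import pickle
from scipy.optimize import least_squares
c=pickle.load(open('top0.pkl','rb'));W=cloud(c)
hsv=cv2.cvtColor(c['color'],cv2.COLOR_RGB2HSV).astype(int);H,S,V=hsv[...,0],hsv[...,1],hsv[...,2]
near=np.hypot(W[...,0]-.5,W[...,1]-.045)<.06
red=near&((H<9)|(H>172))&(S>100)&(V>60)
yel=near&(H>22)&(H<34)&(S>120)&(V>80)
for n,m in (('red',red),('yel',yel)):
    print(n,m.sum(),np.nanmedian(W[m],0),np.nanpercentile(W[m][:,2],[5,50,95]))
top=red&(W[...,2]>.100)
def uvof(m): v,u=np.nonzero(m);return np.c_[u,v]
P=onplane(c,uvof(top),.113)[:,:2]
rect=cv2.minAreaRect(P.astype(np.float32)*1000);print('top face rect mm',rect,cv2.boxPoints(rect), P.mean(0))
Q=onplane(c,uvof(yel),.082)[:,:2]
f=least_squares(lambda x:np.hypot(*(Q-x[:2]).T)-.027,Q.mean(0),loss='soft_l1',f_scale=.003);print('ring',f.x,np.abs(f.fun).mean())
# top-plane of deck edges: mixer
d=(np.hypot(W[...,0]-.5,W[...,1]-.045)<.13)&(W[...,2]>.038)&(W[...,2]<.062)
D=W[d][:,:2];r=cv2.minAreaRect((D*1000).astype(np.float32));print('housing',r)
D=onplane(c,uvof(d&(np.hypot(W[...,0]-.5,W[...,1]-.045)<.105)),.05)[:,:2];print('housing2',cv2.minAreaRect((D*1000).astype(np.float32)))
# flask
fl=np.hypot(W[...,0]-.505,W[...,1]+.2)<.05
st=fl&(W[...,2]>.105);print('stopper',st.sum(),np.median(W[st],0),onplane(c,uvof(st),.123).mean(0))
for z in(.12,):pass
ball=fl&(W[...,2]>.02)&(W[...,2]<.067)&(S>60)
B=W[ball];g=least_squares(lambda x:np.linalg.norm(B-np.r_[x[0],x[1],.036],axis=1)-.033,[.5,-.2],loss='soft_l1',f_scale=.003);print('ball',ball.sum(),g.x,np.abs(g.fun).mean())
# box
bl=(np.hypot(W[...,0]-.57,W[...,1]-.26)<.13)&(W[...,2]>.055)&(W[...,2]<.08)
print('box',cv2.minAreaRect((W[bl][:,:2]*1000).astype(np.float32)),np.median(W[bl][:,2]))
E
```

```text
red 143 [0.511  0.052  0.1088] [0.1004 0.1088 0.1165]
yel 55 [0.4871 0.0519 0.0828] [0.0488 0.0828 0.0878]
top face rect mm ((510.3191223144531, 50.804256439208984), (67.05980682373047, 27.540132522583008), 80.83658599853516) [[491.3851  19.8951]
 [518.5738  15.5094]
 [529.2531  81.7134]
 [502.0645  86.0992]] [0.5099 0.0523]
ring [0.5099 0.0466] 0.0025471581278976143
housing ((506.291259765625, 46.57895278930664), (141.3425750732422, 149.69766235351562), 10.992568016052246)
housing2 ((504.8751220703125, 46.52466583251953), (140.28335571289062, 148.76840209960938), 10.88392448425293)
stopper 65 [ 0.5089 -0.2087  0.121 ] [ 0.5083 -0.2085  0.123 ]
ball 95 [ 0.5106 -0.2114] 0.0013033381914109158
box ((592.3180541992188, 247.835205078125), (141.4751739501953, 201.7323455810547), 67.78202056884766) 0.06771206958535947
```

Run:
```python
from h import *
import pickle
c=pickle.load(open('top0.pkl','rb'));W=cloud(c)
hsv=cv2.cvtColor(c['color'],cv2.COLOR_RGB2HSV).astype(int);H,S,V=hsv[...,0],hsv[...,1],hsv[...,2]
m=(np.hypot(W[...,0]-.575,W[...,1]-.262)<.11)&(H>100)&(H<125)&(S>120)
k,l,st,ce=cv2.connectedComponentsWithStats(m.astype(np.uint8));i=1+st[1:,4].argmax();m=l==i
r=m&(W[...,2]>.055)
for n,mm in(('rim',r),('all',m)):
    v,u=np.nonzero(mm);P=onplane(c,np.c_[u,v],.07)[:,:2];print(n,mm.sum(),cv2.minAreaRect((P*1000).astype(np.float32)))
```

```text
rim 191 ((560.9469604492188, 256.2982177734375), (137.67626953125, 136.2977294921875), 67.57768249511719)
all 1873 ((559.8787841796875, 253.62734985351562), (143.292724609375, 136.2785186767578), 67.33235168457031)
```

>>> {"op": "play_rows", "data": {"commands": [{"x": 2.5, "y": -4, "z": 0, "az": -0.12}, {"x": 2.5, "y": -4, "az": -0.12}, {"x": 2.5, "y": -4, "az": -0.12}, {"x": 2, "y": -4, "az": -0.12}, {"x": 2, "y": -4, "az": -0.12}, {"x": 2, "y": -4, "az": -0.12}, {"x": 2, "y": -4, "az": -0.12}, {"x": 2, "y": -4, "az": -0.12}, {"x": 2, "y": -4, "az": -0.12}, {"x": 2, "y": -4, "az": -0.12}, {"x": 2, "y": -3.5, "az": -0.1}, {"x": 2, "y": -3.5, "az": -0.1}], "newtons": 40}}

```text
schema error: expected keys ax, ay, az, x, y, z, gripper
```

The box centre is about (0.561, 0.255), and the 138 mm fit agrees with the stated 140 mm. The move was refused, so every row needs all the keys.

>>> {"op": "play_rows", "data": {"commands": [{"ax": 0, "ay": 0, "az": -0.12, "x": 2.5, "y": -4, "z": 0, "gripper": 8.5}, {"ax": 0, "ay": 0, "az": -0.12, "x": 2.5, "y": -4, "z": 0, "gripper": 8.5}, {"ax": 0, "ay": 0, "az": -0.12, "x": 2.5, "y": -4, "z": 0, "gripper": 8.5}, {"ax": 0, "ay": 0, "az": -0.12, "x": 2, "y": -3.5, "z": 0, "gripper": 8.5}, {"ax": 0, "ay": 0, "az": -0.12, "x": 2, "y": -3.5, "z": 0, "gripper": 8.5}, {"ax": 0, "ay": 0, "az": -0.12, "x": 2, "y": -3.5, "z": 0, "gripper": 8.5}, {"ax": 0, "ay": 0, "az": -0.12, "x": 2, "y": -3.5, "z": 0, "gripper": 8.5}, {"ax": 0, "ay": 0, "az": -0.12, "x": 2, "y": -3.5, "z": 0, "gripper": 8.5}, {"ax": 0, "ay": 0, "az": -0.12, "x": 2, "y": -3.5, "z": 0, "gripper": 8.5}, {"ax": 0, "ay": 0, "az": -0.12, "x": 2, "y": -3.5, "z": 0, "gripper": 8.5}, {"ax": 0, "ay": 0, "az": -0.1, "x": 2, "y": -3.5, "z": 0, "gripper": 8.5}, {"ax": 0, "ay": 0, "az": -0.1, "x": 2, "y": -3.5, "z": 0, "gripper": 8.5}], "newtons": 40}}

```text
time: 1.1
tool_pos: [0.4518, 0.1674, 0.256]
tcp_rot: [[-0.168, -0.0, 0.986], [-0.986, 0.0, -0.168], [-0.0, -1.0, -0.0]]
force: [1.1, 0.4, 0.4]
gripper_width: 0.994
```

>>> {"op": "play_rows", "data": {"commands": [{"ax": 0, "ay": 0, "az": 0, "x": 1.5, "y": -3.5, "z": -1.5, "gripper": 8.5}, {"ax": 0, "ay": 0, "az": 0, "x": 1.5, "y": -3.5, "z": -1.5, "gripper": 8.5}, {"ax": 0, "ay": 0, "az": 0, "x": 1.5, "y": -3.5, "z": -1.5, "gripper": 8.5}, {"ax": 0, "ay": 0, "az": 0, "x": 0, "y": 0, "z": 0, "gripper": 8.5}, {"ax": 0, "ay": 0, "az": 0, "x": 0, "y": 0, "z": 0, "gripper": 8.5}]}}

```text
time: 1.52
tool_pos: [0.4959, 0.0625, 0.2096]
tcp_rot: [[-0.168, -0.004, 0.986], [-0.986, 0.0, -0.168], [0.0, -1.0, -0.004]]
force: [-0.7, 0.5, -0.8]
gripper_width: 0.995
```

Run:
```python
from h import *
s=arm.state();print(s['time'],s['tool_pos'],s['tcp_rot'],s['force'])
```

```text
1.5167 [0.4959 0.0625 0.2096] [[-0.1676 -0.0038  0.9859]
 [-0.9859  0.0002 -0.1676]
 [ 0.0004 -1.     -0.0038]] [-0.7167  0.4772 -0.8091]
```

>>> {"op": "play_rows", "data": {"commands": [{"ax": 0, "ay": 0, "az": 0, "x": 1.3, "y": -1.1, "z": -2, "gripper": 8.5}, {"ax": 0, "ay": 0, "az": 0, "x": 0, "y": 0, "z": -2, "gripper": 8.5}, {"ax": 0, "ay": 0, "az": 0, "x": 0, "y": 0, "z": -1, "gripper": 8.5}, {"ax": 0, "ay": 0, "az": 0, "x": 0, "y": 0, "z": 0, "gripper": 8.5}]}}

```text
time: 1.85
tool_pos: [0.5069, 0.0545, 0.1586]
tcp_rot: [[-0.162, -0.006, 0.987], [-0.987, 0.001, -0.162], [0.0, -1.0, -0.006]]
force: [-0.1, 0.3, -0.7]
gripper_width: 0.994
```

Run:
```python
from h import *
s=arm.state();print(s['time'],s['tool_pos'],s['force'])
a=arm.capture('scene')['color'];b=arm.capture('top')['color']
a=cv2.resize(a[130:290,180:370],None,fx=2.1,fy=2.1);b=cv2.resize(b[130:290,180:370],None,fx=2.1,fy=2.1)
save(np.hstack([a,b]),'p1.png',1)
```

```text
1.85 [0.5069 0.0545 0.1586] [-0.1155  0.2571 -0.745 ]
```

View pics/p1.png

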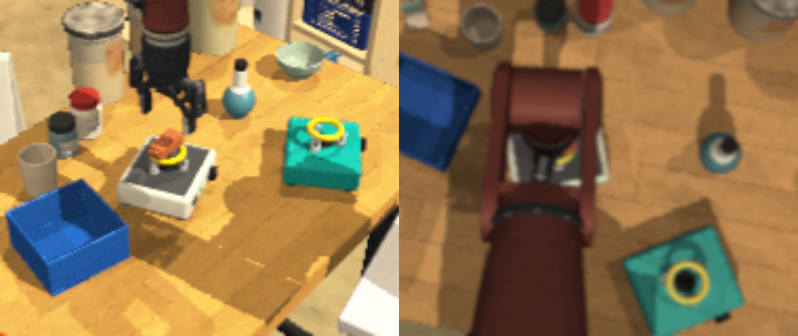

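In the scene view (left half) the open jaws are above the reddish offcut at (165,148), and the flask is clear at (240,95). The turquoise ring's black thing is only its deck. I'll cross-check the positions from this second camera.

```bash
cat > meas.py <<'E'
from h import *
from scipy.optimize import least_squares
def uvof(m): v,u=np.nonzero(m);return np.c_[u,v]
def masks(c):
    W=cloud(c)
    hsv=cv2.cvtColor(c['color'],cv2.COLOR_RGB2HSV).astype(int)
    return W,hsv[...,0],hsv[...,1],hsv[...,2]
def ring(c,x0=(.51,.047)):
    W,H,S,V=masks(c)
    m=(np.hypot(W[...,0]-x0[0],W[...,1]-x0[1])<.06)&(H>20)&(H<36)&(S>120)&(V>80)&(W[...,2]>.06)&(W[...,2]<.1)
    Q=onplane(c,uvof(m),.082)[:,:2]
    f=least_squares(lambda x:np.hypot(*(Q-x[:2]).T)-.027,x0,loss='soft_l1',f_scale=.003)
    P=W[m]
    g=least_squares(lambda x:np.hypot(np.hypot(P[:,0]-x[0],P[:,1]-x[1])-.027,P[:,2]-x[2])-.005,[*x0,.08],loss='soft_l1',f_scale=.002)
    return m.sum(),f.x,np.abs(f.fun).mean(),g.x,np.abs(g.fun).mean()
def flask(c,x0=(.51,-.21),zb=0.):
    W,H,S,V=masks(c)
    n=np.hypot(W[...,0]-x0[0],W[...,1]-x0[1])<.045
    B=W[n&(W[...,2]>.02+zb)&(W[...,2]<.064+zb)]
    g=least_squares(lambda x:np.linalg.norm(B-np.r_[x[0],x[1],.036+zb],axis=1)-.033,x0,loss='soft_l1',f_scale=.003)
    N=W[n&(W[...,2]>.072+zb)&(W[...,2]<.119+zb)]
    h=least_squares(lambda x:np.hypot(N[:,0]-x[0],N[:,1]-x[1])-.013,x0,loss='soft_l1',f_scale=.003)
    return len(B),g.x,np.abs(g.fun).mean(),len(N),h.x,np.abs(h.fun).mean(),np.nanmax(W[n][:,2])
E
python3 - <<'E'
from meas import *
import pickle
c=arm.capture('scene');pickle.dump(c,open('scene1.pkl','wb'))
t=pickle.load(open('top0.pkl','rb'))
for n,k in(('scene',c),('top',t)): print(n,ring(k));print(flask(k))
W,H,S,V=masks(c)
red=(np.hypot(W[...,0]-.509,W[...,1]-.051)<.05)&((H<9)|(H>172))&(S>100)&(V>50)&(W[...,2]>.085)&(W[...,2]<.118)
P=W[red];print(len(P),P.min(0),P.max(0))
top=P[P[:,2]>.108];print(len(top),cv2.minAreaRect((top[:,:2]*1000).astype(np.float32)),np.median(top[:,2]))
E
```

```text
scene (np.int64(48), array([0.5116, 0.0503]), np.float64(0.003245575382010951), array([0.5135, 0.0497, 0.081 ]), np.float64(0.0013718210224516949))
(157, array([ 0.5125, -0.2067]), np.float64(0.0018333065909442046), 66, array([ 0.5116, -0.2058]), np.float64(0.0019078935806343502), np.float64(0.12640935584393898))
top (np.int64(52), array([0.511, 0.047]), np.float64(0.002339042460628991), array([0.5125, 0.0483, 0.0801]), np.float64(0.0012437354817906047))
(198, array([ 0.5104, -0.2115]), np.float64(0.001302109780734162), 36, array([ 0.5101, -0.2107]), np.float64(0.0013017843550792586), np.float64(0.12590820503431588))
1 [0.5261 0.0795 0.1039] [0.5261 0.0795 0.1039]
0 ((0.0, 0.0), (0.0, 0.0), 0.0) nan
  return _methods._mean(a, axis=axis, dtype=dtype,
  ret = ret.dtype.type(ret / rcount)
```

>>> {"op": "play_rows", "data": {"commands": [{"ax": 0, "ay": 0, "az": 0, "x": 0.4, "y": -0.2, "z": -1.5, "gripper": 8.5}, {"ax": 0, "ay": 0, "az": 0, "x": 0, "y": 0, "z": -1.5, "gripper": 8.5}, {"ax": 0, "ay": 0, "az": 0, "x": 0, "y": 0, "z": -1.0, "gripper": 8.5}, {"ax": 0, "ay": 0, "az": 0, "x": 0, "y": 0, "z": 0, "gripper": 8.5}, {"ax": 0, "ay": 0, "az": 0, "x": 0, "y": 0, "z": 0, "gripper": 8.5}]}}

```text
time: 2.42
tool_pos: [0.5134, 0.0516, 0.1215]
tcp_rot: [[-0.163, -0.0, 0.987], [-0.987, 0.0, -0.163], [0.0, -1.0, -0.0]]
force: [-0.6, 0.2, 0.1]
gripper_width: 0.996
```

Run:
```python
from h import *
s=arm.state();print(s['time'],s['tool_pos'],s['force'])
a=arm.capture('scene')['color']
save(a[160:250,225:305],'p2.png',6)
```

```text
2.4167 [0.5134 0.0516 0.1215] [-0.5707  0.2323  0.132 ]
```

View pics/p2.png

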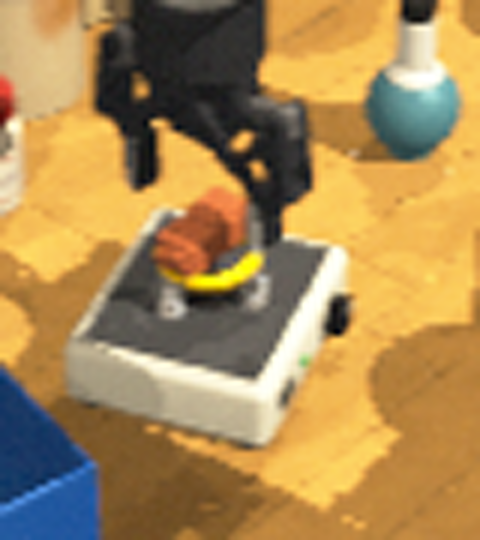

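The jaws straddle the bar at (205,230), clear on both sides. I'll lower a little and close.

>>> {"op": "play_rows", "data": {"commands": [{"ax": 0, "ay": 0, "az": 0, "x": 0, "y": 0, "z": -0.6, "gripper": 5}, {"ax": 0, "ay": 0, "az": 0, "x": 0, "y": 0, "z": 0, "gripper": 2}, {"ax": 0, "ay": 0, "az": 0, "x": 0, "y": 0, "z": 0, "gripper": 2}, {"ax": 0, "ay": 0, "az": 0, "x": 0, "y": 0, "z": 0, "gripper": 2}, {"ax": 0, "ay": 0, "az": 0, "x": 0, "y": 0, "z": 0, "gripper": 2}, {"ax": 0, "ay": 0, "az": 0, "x": 0, "y": 0, "z": 0, "gripper": 2}, {"ax": 0, "ay": 0, "az": 0, "x": 0, "y": 0, "z": 0, "gripper": 2}, {"ax": 0, "ay": 0, "az": 0, "x": 0, "y": 0, "z": 0, "gripper": 2}], "newtons": 40}}

```text
time: 3.13
tool_pos: [0.5138, 0.0513, 0.1157]
tcp_rot: [[-0.163, 0.0, 0.987], [-0.987, 0.0, -0.163], [-0.0, -1.0, 0.0]]
force: [-1.7, -0.4, 4.0]
gripper_width: 0.313
```

>>> {"op": "play_rows", "data": {"commands": [{"ax": 0, "ay": 0, "az": 0, "x": 0, "y": 0, "z": 1, "gripper": 2}, {"ax": 0, "ay": 0, "az": 0, "x": 0, "y": 0, "z": 2, "gripper": 2}, {"ax": 0, "ay": 0, "az": 0, "x": 0, "y": 0, "z": 3, "gripper": 2}, {"ax": 0, "ay": 0, "az": 0, "x": 0, "y": 0, "z": 3, "gripper": 2}, {"ax": 0, "ay": 0, "az": 0, "x": 0, "y": 0, "z": 0, "gripper": 2}]}}

```text
time: 3.55
tool_pos: [0.5181, 0.0512, 0.2126]
tcp_rot: [[-0.163, 0.013, 0.987], [-0.987, -0.0, -0.163], [-0.002, -1.0, 0.013]]
force: [1.2, 0.8, 0.2]
gripper_width: 0.313
```

Run:
```python
from h import *
s=arm.state();print(s['time'],s['tool_pos'],s['force'],s['gripper_width'])
a=arm.capture('scene')['color']
save(a[130:250,200:320],'p3.png',5)
```

```text
3.55 [0.5181 0.0512 0.2126] [1.1589 0.7636 0.2246] 0.31346974160341495
```

View pics/p3.png

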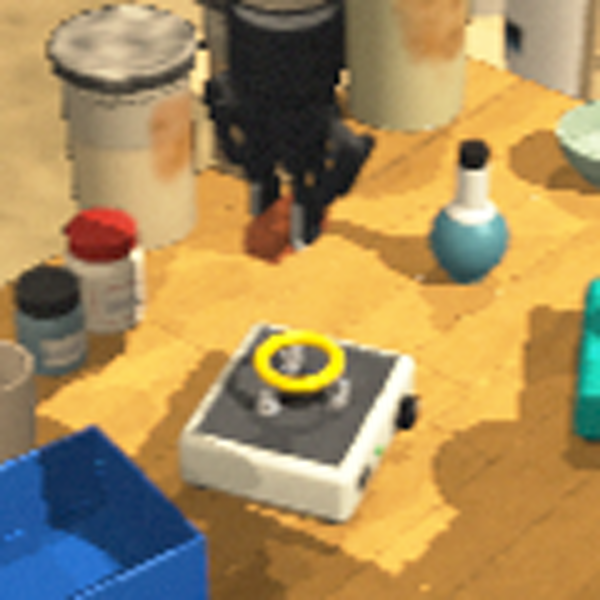

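The offcut is held at (275,225) and the ring at (298,360) is free. I'll measure the ring and carry the offcut to the box.

Run:
```python
from meas import *
c=arm.capture('scene');print(ring(c,(.512,.048)))
W,H,S,V=masks(c)
m=(np.hypot(W[...,0]-.56,W[...,1]-.255)<.115)&(H>100)&(H<125)&(S>120)&(W[...,2]>.062)
P=W[m];print('box rim',m.sum(),cv2.minAreaRect((P[:,:2]*1000).astype(np.float32)))
```

```text
(np.int64(106), array([0.5123, 0.0493]), np.float64(0.0033663541394571557), array([0.5131, 0.0491, 0.0813]), np.float64(0.0015094729805456997))
box rim 307 ((563.5685424804688, 262.48968505859375), (140.09083557128906, 142.01773071289062), 68.25128936767578)
```

>>> {"op": "play_rows", "data": {"commands": [{"ax": 0, "ay": 0, "az": 0, "x": 0.6, "y": 3, "z": 0, "gripper": 2}, {"ax": 0, "ay": 0, "az": 0, "x": 0.6, "y": 3, "z": 0, "gripper": 2}, {"ax": 0, "ay": 0, "az": 0, "x": 0.6, "y": 3, "z": 0, "gripper": 2}, {"ax": 0, "ay": 0, "az": 0, "x": 0.6, "y": 3, "z": 0, "gripper": 2}, {"ax": 0, "ay": 0, "az": 0, "x": 0.6, "y": 3, "z": 0, "gripper": 2}, {"ax": 0, "ay": 0, "az": 0, "x": 0.6, "y": 3, "z": 0, "gripper": 2}, {"ax": 0, "ay": 0, "az": 0, "x": 0.6, "y": 2.6, "z": 0, "gripper": 2}, {"ax": 0, "ay": 0, "az": 0, "x": 0, "y": 0, "z": 0, "gripper": 2}, {"ax": 0, "ay": 0, "az": 0, "x": 0, "y": 0, "z": 0, "gripper": 2}]}}

```text
time: 4.4
tool_pos: [0.5542, 0.258, 0.2029]
tcp_rot: [[-0.161, -0.004, 0.987], [-0.987, -0.002, -0.161], [0.002, -1.0, -0.004]]
force: [-0.8, -0.1, -1.6]
gripper_width: 0.317
```

>>> {"op": "play_rows", "data": {"commands": [{"ax": 0, "ay": 0, "az": 0, "x": 0.8, "y": 0, "z": -2.5, "gripper": 2}, {"ax": 0, "ay": 0, "az": 0, "x": 0, "y": 0, "z": -2.5, "gripper": 2}, {"ax": 0, "ay": 0, "az": 0, "x": 0, "y": 0, "z": -2.5, "gripper": 2}, {"ax": 0, "ay": 0, "az": 0, "x": 0, "y": 0, "z": -2.5, "gripper": 2}, {"ax": 0, "ay": 0, "az": 0, "x": 0, "y": 0, "z": -2, "gripper": 2}, {"ax": 0, "ay": 0, "az": 0, "x": 0, "y": 0, "z": 0, "gripper": 2}, {"ax": 0, "ay": 0, "az": 0, "x": 0, "y": 0, "z": 0, "gripper": 2}]}}

```text
time: 4.98
tool_pos: [0.5614, 0.2554, 0.0829]
tcp_rot: [[-0.164, -0.006, 0.986], [-0.986, -0.002, -0.164], [0.003, -1.0, -0.005]]
force: [0.1, 0.4, 0.3]
gripper_width: 0.317
```

Run:
```python
from h import *
s=arm.state();print(s['time'],s['tool_pos'],s['force'],s['gripper_width'])
a=arm.capture('scene')['color']
save(a[130:290,130:330],'p4.png',3.5)
```

```text
4.9833 [0.5614 0.2554 0.0829] [0.1212 0.3973 0.3405] 0.3172296611338872
```

View pics/p4.png

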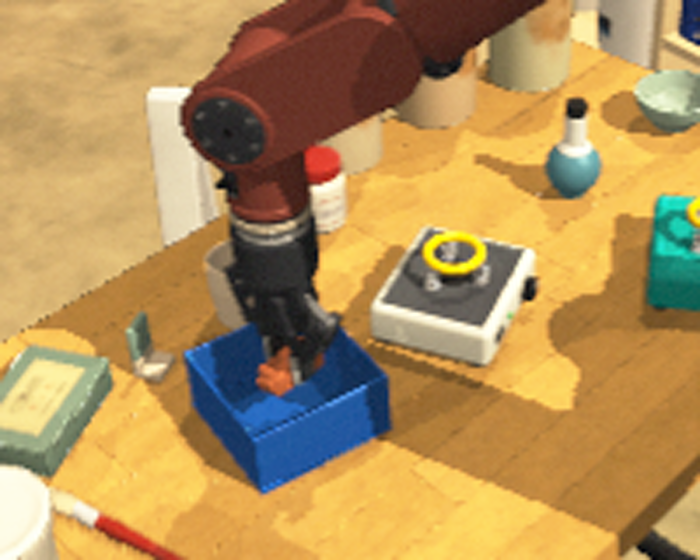

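The offcut is inside the box outline at (280,370). I'll lower a bit more and release.

>>> {"op": "play_rows", "data": {"commands": [{"ax": 0, "ay": 0, "az": 0, "x": 0, "y": 0.2, "z": -1.2, "gripper": 2}, {"ax": 0, "ay": 0, "az": 0, "x": 0, "y": 0, "z": -1.2, "gripper": 2}, {"ax": 0, "ay": 0, "az": 0, "x": 0, "y": 0, "z": 0, "gripper": 2}, {"ax": 0, "ay": 0, "az": 0, "x": 0, "y": 0, "z": 0, "gripper": 5}, {"ax": 0, "ay": 0, "az": 0, "x": 0, "y": 0, "z": 0, "gripper": 5}, {"ax": 0, "ay": 0, "az": 0, "x": 0, "y": 0, "z": 0, "gripper": 5}, {"ax": 0, "ay": 0, "az": 0, "x": 0, "y": 0, "z": 2, "gripper": 5}, {"ax": 0, "ay": 0, "az": 0, "x": 0, "y": 0, "z": 3, "gripper": 5}, {"ax": 0, "ay": 0, "az": 0, "x": 0, "y": 0, "z": 3.5, "gripper": 5}, {"ax": 0, "ay": 0, "az": 0, "x": 0, "y": 0, "z": 3.5, "gripper": 5}, {"ax": 0, "ay": 0, "az": 0, "x": 0, "y": 0, "z": 3, "gripper": 8}, {"ax": 0, "ay": 0, "az": 0, "x": 0, "y": 0, "z": 0, "gripper": 8}]}}

```text
time: 6.03
tool_pos: [0.5686, 0.2611, 0.2214]
tcp_rot: [[-0.163, 0.016, 0.987], [-0.987, 0.005, -0.163], [-0.008, -1.0, 0.015]]
force: [1.7, 0.7, 0.7]
gripper_width: 0.844
```

Run:
```python
from h import *
s=arm.state();print(s['time'],s['tool_pos'],s['force'],s['gripper_width'])
a=arm.capture('scene')['color']
save(a[130:290,130:330],'p5.png',3.5)
```

```text
6.0333 [0.5686 0.2611 0.2214] [1.6541 0.7218 0.744 ] 0.8439118823773979
```

View pics/p5.png

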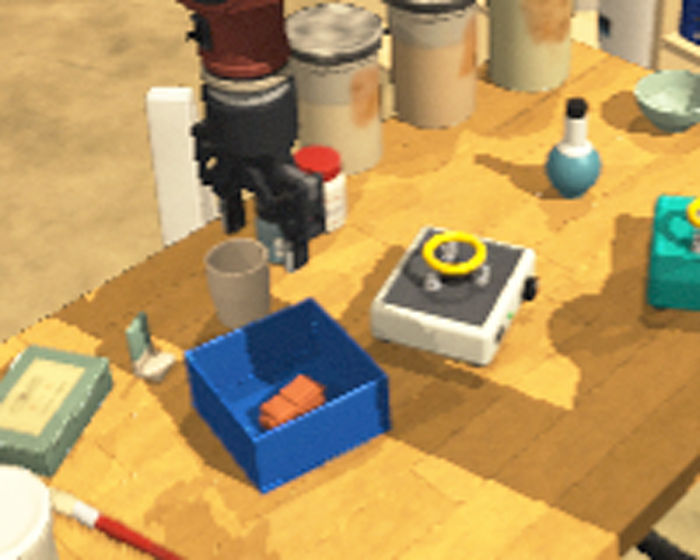

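The offcut lies in the box at (292,402). I'll measure the ring from above, now uncovered, then go to the flask.

Run:
```python
from meas import *
import pickle
for n in('top','scene'):
    c=arm.capture(n);print(n,ring(c,(.512,.048)),flask(c))
    pickle.dump(c,open(n+'2.pkl','wb'))
```

```text
top (np.int64(158), array([0.5114, 0.047 ]), np.float64(0.0024095522503351113), array([0.5121, 0.0479, 0.0799]), np.float64(0.0016570586277744252)) (202, array([ 0.5105, -0.2113]), np.float64(0.0014016427903586533), 35, array([ 0.5101, -0.2106]), np.float64(0.0010047874221161036), np.float64(0.12763141326391203))
scene (np.int64(108), array([0.5123, 0.0494]), np.float64(0.003431118926239802), array([0.5144, 0.0492, 0.0818]), np.float64(0.0016988862620823382)) (159, array([ 0.5117, -0.2053]), np.float64(0.0019268652705405687), 62, array([ 0.5114, -0.2065]), np.float64(0.0016654615948740099), np.float64(0.12714934448611082))
```

>>> {"op": "play_rows", "data": {"commands": [{"ax": 0, "ay": 0, "az": 0, "x": -0.5, "y": -4, "z": 0, "gripper": 8}, {"ax": 0, "ay": 0, "az": 0, "x": -0.5, "y": -4, "z": 0, "gripper": 8}, {"ax": 0, "ay": 0, "az": 0, "x": -0.5, "y": -4, "z": 0, "gripper": 8}, {"ax": 0, "ay": 0, "az": 0, "x": -0.5, "y": -4, "z": 0, "gripper": 8}, {"ax": 0, "ay": 0, "az": 0, "x": -0.5, "y": -4, "z": 0, "gripper": 8}, {"ax": 0, "ay": 0, "az": 0, "x": -0.5, "y": -4, "z": 0, "gripper": 8}, {"ax": 0, "ay": 0, "az": 0, "x": -0.5, "y": -4, "z": 0, "gripper": 8}, {"ax": 0, "ay": 0, "az": 0, "x": -0.5, "y": -4, "z": 0, "gripper": 8}, {"ax": 0, "ay": 0, "az": 0, "x": -0.5, "y": -4, "z": 0, "gripper": 8}, {"ax": 0, "ay": 0, "az": 0, "x": -0.5, "y": -4, "z": 0, "gripper": 8}, {"ax": 0, "ay": 0, "az": 0, "x": -0.5, "y": -4, "z": 0, "gripper": 8}, {"ax": 0, "ay": 0, "az": 0, "x": 0, "y": -2, "z": 0, "gripper": 8}]}}

```text
time: 7.18
tool_pos: [0.5062, -0.2041, 0.2089]
tcp_rot: [[-0.166, -0.004, 0.986], [-0.986, 0.0, -0.166], [0.001, -1.0, -0.004]]
force: [-0.1, 0.2, 0.3]
gripper_width: 0.94
```

>>> {"op": "play_rows", "data": {"commands": [{"ax": 0, "ay": 0, "az": 0, "x": 0.5, "y": -0.4, "z": -2, "gripper": 8}, {"ax": 0, "ay": 0, "az": 0, "x": 0, "y": 0, "z": -2, "gripper": 8}, {"ax": 0, "ay": 0, "az": 0, "x": 0, "y": 0, "z": -1, "gripper": 8}, {"ax": 0, "ay": 0, "az": 0, "x": 0, "y": 0, "z": 0, "gripper": 8}, {"ax": 0, "ay": 0, "az": 0, "x": 0, "y": 0, "z": 0, "gripper": 8}]}}

```text
time: 7.6
tool_pos: [0.5122, -0.2036, 0.1593]
tcp_rot: [[-0.163, -0.004, 0.987], [-0.987, 0.002, -0.163], [-0.002, -1.0, -0.004]]
force: [1.1, 0.4, 0.7]
gripper_width: 0.938
```

Run:
```python
from h import *
s=arm.state();print(s['time'],s['tool_pos'],s['force'],s['gripper_width'])
a=arm.capture('scene')['color']
save(a[110:230,240:360],'p6.png',5)
```

```text
7.6 [ 0.5122 -0.2036  0.1593] [1.1456 0.3999 0.6696] 0.9384205115385511
```

View pics/p6.png

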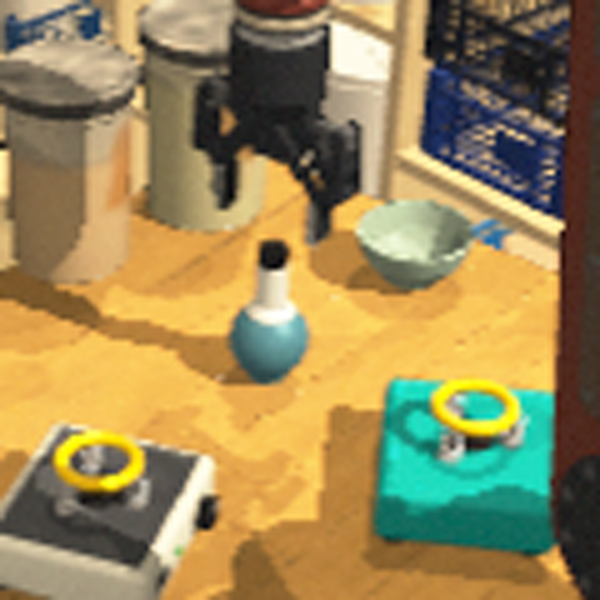

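The jaws stand centred above the flask's stopper at (272,252). I'll shift 5 mm in y and go down.

>>> {"op": "play_rows", "data": {"commands": [{"ax": 0, "ay": 0, "az": 0, "x": -0.1, "y": -0.5, "z": 0, "gripper": 8}, {"ax": 0, "ay": 0, "az": 0, "x": 0, "y": 0, "z": -1.5, "gripper": 8}, {"ax": 0, "ay": 0, "az": 0, "x": 0, "y": 0, "z": -2, "gripper": 8}, {"ax": 0, "ay": 0, "az": 0, "x": 0, "y": 0, "z": -1.8, "gripper": 8}, {"ax": 0, "ay": 0, "az": 0, "x": 0, "y": 0, "z": 0, "gripper": 8}, {"ax": 0, "ay": 0, "az": 0, "x": 0, "y": 0, "z": 0, "gripper": 8}]}}

```text
time: 8.15
tool_pos: [0.5124, -0.2095, 0.1084]
tcp_rot: [[-0.163, -0.001, 0.987], [-0.987, 0.0, -0.163], [-0.0, -1.0, -0.001]]
force: [0.8, 0.1, 0.2]
gripper_width: 0.936
```

Run:
```python
from h import *
s=arm.state();print(s['time'],s['tool_pos'],s['force'],s['gripper_width'],s['tcp_rot'])
a=arm.capture('scene')['color']
save(a[130:210,260:340],'p7.png',6)
```

```text
8.15 [ 0.5124 -0.2095  0.1084] [0.7569 0.1167 0.2383] 0.9357466473316288 [[-0.1628 -0.0008  0.9867]
 [-0.9867  0.0003 -0.1628]
 [-0.0002 -1.     -0.0009]]
```

View pics/p7.png

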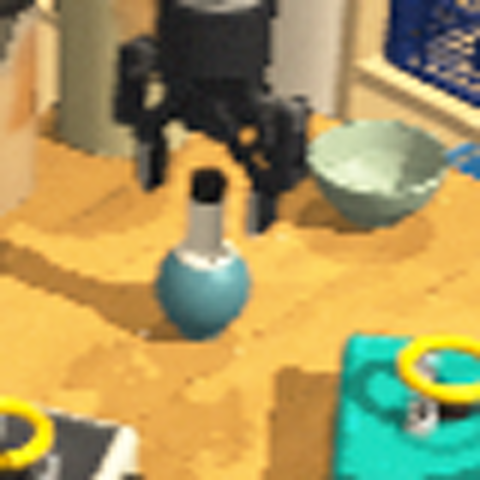

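>>> {"op": "play_rows", "data": {"commands": [{"ax": 0, "ay": 0, "az": 0, "x": -0.1, "y": 0.05, "z": -1.0, "gripper": 8}, {"ax": 0, "ay": 0, "az": 0, "x": 0, "y": 0, "z": 0, "gripper": 5}, {"ax": 0, "ay": 0, "az": 0, "x": 0, "y": 0, "z": 0, "gripper": 4}, {"ax": 0, "ay": 0, "az": 0, "x": 0, "y": 0, "z": 0, "gripper": 3.3}, {"ax": 0, "ay": 0, "az": 0, "x": 0, "y": 0, "z": 0, "gripper": 3.3}, {"ax": 0, "ay": 0, "az": 0, "x": 0, "y": 0, "z": 0, "gripper": 3.3}, {"ax": 0, "ay": 0, "az": 0, "x": 0, "y": 0, "z": 0, "gripper": 3.3}], "newtons": 40}}

```text
time: 8.78
tool_pos: [0.5118, -0.2093, 0.0986]
tcp_rot: [[-0.163, 0.0, 0.987], [-0.987, -0.0, -0.163], [0.0, -1.0, 0.0]]
force: [-0.4, 0.4, -1.0]
gripper_width: 0.388
```

Run:
```python
from h import *
s=arm.state();print(s['time'],s['tool_pos'],s['force'],s['gripper_width'],s['tcp_rot'])
a=arm.capture('scene')['color']
save(a[130:210,260:340],'p8.png',6)
```

```text
8.7833 [ 0.5118 -0.2093  0.0986] [-0.3797  0.4173 -0.9988] 0.38798755709717864 [[-0.1632  0.0004  0.9866]
 [-0.9866 -0.0002 -0.1632]
 [ 0.0002 -1.      0.0004]]
```

View pics/p8.png

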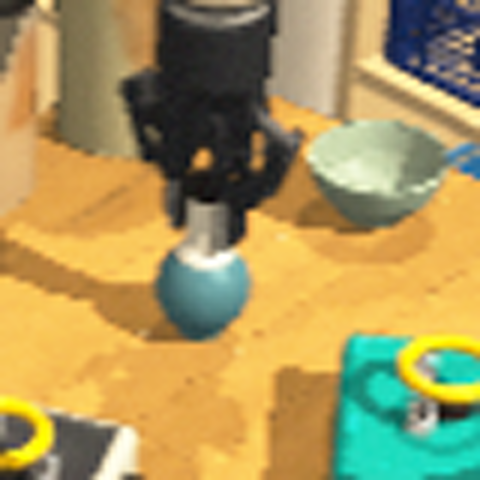

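The fingers straddle the neck symmetrically at (208,215), and the flask has not moved. I'll close and grip firmly.

>>> {"op": "play_rows", "data": {"commands": [{"ax": 0, "ay": 0, "az": 0, "x": 0, "y": 0, "z": 0, "gripper": 2.8}, {"ax": 0, "ay": 0, "az": 0, "x": 0, "y": 0, "z": 0, "gripper": 2}, {"ax": 0, "ay": 0, "az": 0, "x": 0, "y": 0, "z": 0, "gripper": 2}, {"ax": 0, "ay": 0, "az": 0, "x": 0, "y": 0, "z": 0, "gripper": 2}, {"ax": 0, "ay": 0, "az": 0, "x": 0, "y": 0, "z": 0, "gripper": 1.5}, {"ax": 0, "ay": 0, "az": 0, "x": 0, "y": 0, "z": 0, "gripper": 1.5}], "newtons": 70}}

```text
time: 9.33
tool_pos: [0.5112, -0.2091, 0.0985]
tcp_rot: [[-0.163, -0.001, 0.987], [-0.987, 0.0, -0.163], [-0.0, -1.0, -0.001]]
force: [-3.1, -0.0, 5.2]
gripper_width: 0.287
```

>>> {"op": "play_rows", "data": {"commands": [{"ax": 0, "ay": 0, "az": 0, "x": 0, "y": 0, "z": 0.5, "gripper": 1.5}, {"ax": 0, "ay": 0, "az": 0, "x": 0, "y": 0, "z": 1.5, "gripper": 1.5}, {"ax": 0, "ay": 0, "az": 0, "x": 0, "y": 0, "z": 2.5, "gripper": 1.5}, {"ax": 0, "ay": 0, "az": 0, "x": 0, "y": 0, "z": 2.5, "gripper": 1.5}, {"ax": 0, "ay": 0, "az": 0, "x": 0, "y": 0, "z": 2.5, "gripper": 1.5}, {"ax": 0, "ay": 0, "az": 0, "x": 0, "y": 0, "z": 2, "gripper": 1.5}, {"ax": 0, "ay": 0, "az": 0, "x": 0, "y": 0, "z": 0, "gripper": 1.5}, {"ax": 0, "ay": 0, "az": 0, "x": 0, "y": 0, "z": 0, "gripper": 1.5}]}}

```text
time: 10.0
tool_pos: [0.5125, -0.2095, 0.214]
tcp_rot: [[-0.163, 0.003, 0.987], [-0.987, -0.001, -0.163], [0.001, -1.0, 0.003]]
force: [0.7, -0.4, -3.1]
gripper_width: 0.29
```

Run:
```python
from meas import *
s=arm.state();print(s['time'],s['tool_pos'],s['force'],s['gripper_width'],s['tcp_rot'])
c=arm.capture('scene');a=c['color']
save(a[100:200,250:350],'p9.png',6)
W,H,S,V=masks(c);t=s['tool_pos']
m=(np.hypot(W[...,0]-t[0],W[...,1]-t[1])<.045)&(H>80)&(H<115)&(S>50)&(W[...,2]>t[2]-.11)&(W[...,2]<t[2]-.04)
B=W[m];g=least_squares(lambda x:np.linalg.norm(B-x,axis=1)-.033,[t[0],t[1],t[2]-.062],loss='soft_l1',f_scale=.003);print(m.sum(),'ball',g.x,np.abs(g.fun).mean(), g.x-t)
```

```text
10.0 [ 0.5125 -0.2095  0.214 ] [ 0.6671 -0.3564 -3.0919] 0.28963289458220687 [[-0.1633  0.0032  0.9866]
 [-0.9866 -0.0014 -0.1633]
 [ 0.0009 -1.      0.0034]]
140 ball [ 0.5142 -0.2074  0.1521] 0.001792776958988971 [ 0.0017  0.0021 -0.0619]
```

View pics/p9.png

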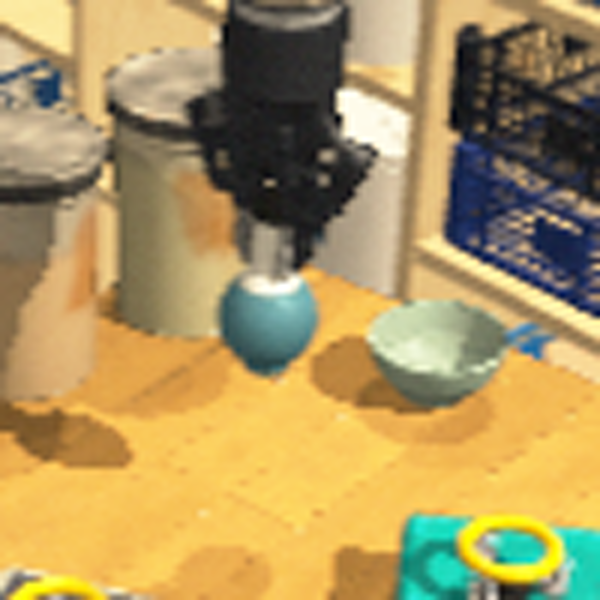

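The flask hangs upright in the jaws at (268,320). The ball centre is 62 mm below the TCP, as expected. Now over the ring.

>>> {"op": "play_rows", "data": {"commands": [{"ax": 0, "ay": 0, "az": 0, "x": 0, "y": 1.5, "z": 0, "gripper": 1.5}, {"ax": 0, "ay": 0, "az": 0, "x": 0, "y": 2.5, "z": 0, "gripper": 1.5}, {"ax": 0, "ay": 0, "az": 0, "x": 0, "y": 3, "z": 0, "gripper": 1.5}, {"ax": 0, "ay": 0, "az": 0, "x": 0, "y": 3, "z": 0, "gripper": 1.5}, {"ax": 0, "ay": 0, "az": 0, "x": 0, "y": 3, "z": 0, "gripper": 1.5}, {"ax": 0, "ay": 0, "az": 0, "x": 0, "y": 3, "z": 0, "gripper": 1.5}, {"ax": 0, "ay": 0, "az": 0, "x": 0, "y": 3, "z": 0, "gripper": 1.5}, {"ax": 0, "ay": 0, "az": 0, "x": 0, "y": 3, "z": 0, "gripper": 1.5}, {"ax": 0, "ay": 0, "az": 0, "x": 0, "y": 2.5, "z": 0, "gripper": 1.5}, {"ax": 0, "ay": 0, "az": 0, "x": 0, "y": 1.2, "z": 0, "gripper": 1.5}, {"ax": 0, "ay": 0, "az": 0, "x": 0, "y": 0, "z": 0, "gripper": 1.5}, {"ax": 0, "ay": 0, "az": 0, "x": 0, "y": 0, "z": 0, "gripper": 1.5}]}}

```text
time: 11.05
tool_pos: [0.5104, 0.0484, 0.2116]
tcp_rot: [[-0.161, -0.003, 0.987], [-0.987, -0.001, -0.161], [0.001, -1.0, -0.003]]
force: [0.0, -1.4, -2.2]
gripper_width: 0.283
```

```bash
cat > chk.py <<'E'
from meas import *
import sys
s=arm.state();print(s['time'],s['tool_pos'],s['force'],s['gripper_width'],s['tcp_rot'][:,1])
c=arm.capture('scene');a=c['color']
save(a[120:250,200:330],sys.argv[1],4.6)
W,H,S,V=masks(c);t=s['tool_pos']
m=(np.hypot(W[...,0]-t[0],W[...,1]-t[1])<.045)&(H>80)&(H<115)&(S>50)&(W[...,2]>t[2]-.11)&(W[...,2]<t[2]-.04)
B=W[m];g=least_squares(lambda x:np.linalg.norm(B-x,axis=1)-.033,[t[0],t[1],t[2]-.062],loss='soft_l1',f_scale=.003);print(m.sum(),'ball',g.x,np.abs(g.fun).mean(), g.x-t)
m=(np.hypot(W[...,0]-.512,W[...,1]-.048)<.06)&(H>20)&(H<36)&(S>120)&(V>60)&(W[...,2]>.05)&(W[...,2]<.1)
P=W[m];g=least_squares(lambda x:np.hypot(np.hypot(P[:,0]-x[0],P[:,1]-x[1])-.027,P[:,2]-x[2])-.005,[.512,.048,.078],loss='soft_l1',f_scale=.002)
print('ring',m.sum(),g.x,np.abs(g.fun).mean())
E
python3 chk.py p10.png
```

```text
11.05 [0.5104 0.0484 0.2116] [ 0.0356 -1.3524 -2.2388] 0.2834946350278744 [-0.003  -0.0006 -1.    ]
162 ball [0.5116 0.0505 0.1494] 0.0013828900630791726 [ 0.0011  0.0021 -0.0622]
ring 114 [0.513  0.0488 0.0803] 0.005750740706266634
```

View pics/p10.png

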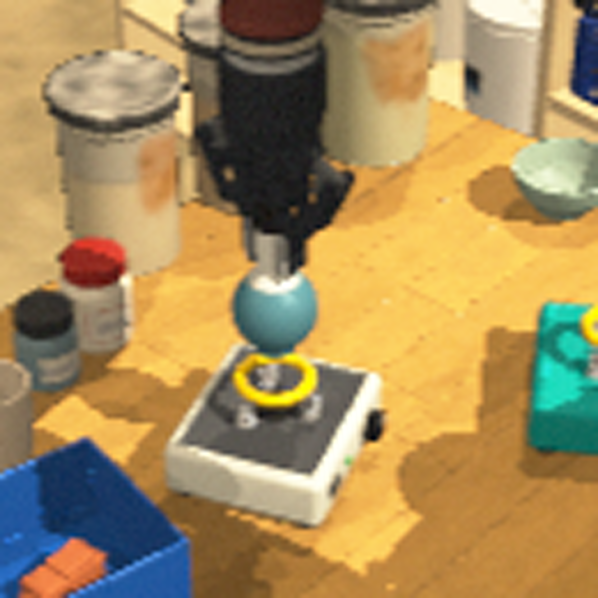

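The flask is upright above the yellow ring, ball at (275,312) and ring at (275,380). The same camera puts the offset at about +1.5 mm in x and −1 mm in y.

>>> {"op": "play_rows", "data": {"commands": [{"ax": 0, "ay": 0, "az": 0, "x": 0.15, "y": -0.1, "z": -1, "gripper": 1.5}, {"ax": 0, "ay": 0, "az": 0, "x": 0, "y": 0, "z": -1, "gripper": 1.5}, {"ax": 0, "ay": 0, "az": 0, "x": 0, "y": 0, "z": -1, "gripper": 1.5}, {"ax": 0, "ay": 0, "az": 0, "x": 0, "y": 0, "z": 0, "gripper": 1.5}, {"ax": 0, "ay": 0, "az": 0, "x": 0, "y": 0, "z": 0, "gripper": 1.5}, {"ax": 0, "ay": 0, "az": 0, "x": 0, "y": 0, "z": 0, "gripper": 1.5}]}}

```text
time: 11.6
tool_pos: [0.513, 0.0465, 0.1829]
tcp_rot: [[-0.164, -0.001, 0.986], [-0.986, 0.0, -0.164], [0.0, -1.0, -0.001]]
force: [-0.2, -0.4, -3.0]
gripper_width: 0.285
```

```bash
python3 chk.py p11.png
```

```text
11.6 [0.513  0.0465 0.1829] [-0.1577 -0.3512 -2.9838] 0.28506708895357247 [-0.0006  0.     -1.    ]
172 ball [0.5143 0.0488 0.1203] 0.001447504126629781 [ 0.0013  0.0024 -0.0626]
ring 80 [0.513  0.0492 0.0802] 0.005257262382035612
```

View pics/p11.png

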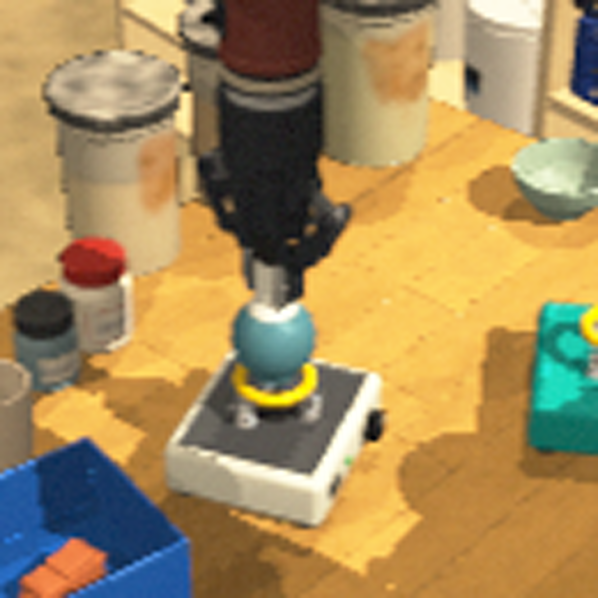

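The ball is within about 1 mm of the ring's axis, with the foot inside the opening. I'll lower it to the seat.

>>> {"op": "play_rows", "data": {"commands": [{"ax": 0, "ay": 0, "az": 0, "x": -0.05, "y": 0.1, "z": -0.4, "gripper": 1.5}, {"ax": 0, "ay": 0, "az": 0, "x": 0, "y": 0, "z": -0.4, "gripper": 1.5}, {"ax": 0, "ay": 0, "az": 0, "x": 0, "y": 0, "z": -0.4, "gripper": 1.5}, {"ax": 0, "ay": 0, "az": 0, "x": 0, "y": 0, "z": -0.2, "gripper": 1.5}, {"ax": 0, "ay": 0, "az": 0, "x": 0, "y": 0, "z": 0, "gripper": 1.5}, {"ax": 0, "ay": 0, "az": 0, "x": 0, "y": 0, "z": 0, "gripper": 1.5}], "newtons": 80}}

```text
time: 12.15
tool_pos: [0.5127, 0.0477, 0.1699]
tcp_rot: [[-0.163, -0.0, 0.987], [-0.987, -0.0, -0.163], [0.0, -1.0, -0.0]]
force: [-1.4, -0.6, 3.2]
gripper_width: 0.283
```

```bash
python3 chk.py p12.png
```

```text
12.15 [0.5127 0.0477 0.1699] [-1.4456 -0.5725  3.2298] 0.2832463615646937 [-0.0002 -0.0003 -1.    ]
152 ball [0.5144 0.05   0.1084] 0.0014241410259273584 [ 0.0017  0.0022 -0.0615]
ring 72 [0.5133 0.0488 0.0802] 0.006562920902318817
```

Contact is at TCP z 0.170, the expected height. I'll press down in steps and watch the force.

>>> {"op": "play_rows", "data": {"commands": [{"ax": 0, "ay": 0, "az": 0, "x": 0, "y": 0, "z": -0.3, "gripper": 1.5}, {"ax": 0, "ay": 0, "az": 0, "x": 0, "y": 0, "z": -0.3, "gripper": 1.5}, {"ax": 0, "ay": 0, "az": 0, "x": 0, "y": 0, "z": -0.3, "gripper": 1.5}, {"ax": 0, "ay": 0, "az": 0, "x": 0, "y": 0, "z": 0, "gripper": 1.5}, {"ax": 0, "ay": 0, "az": 0, "x": 0, "y": 0, "z": 0, "gripper": 1.5}]}}

```text
time: 12.62
tool_pos: [0.5128, 0.0476, 0.161]
tcp_rot: [[-0.163, 0.0, 0.987], [-0.987, -0.0, -0.163], [0.0, -1.0, 0.0]]
force: [-3.4, -1.9, 6.7]
gripper_width: 0.281
```

```bash
python3 chk.py p13.png
```

```text
12.6167 [0.5128 0.0476 0.161 ] [-3.3929 -1.8723  6.7112] 0.2811683278102462 [ 0.0001 -0.0004 -1.    ]
152 ball [0.5146 0.05   0.0996] 0.0012849086399477152 [ 0.0018  0.0023 -0.0614]
ring 71 [0.5134 0.0481 0.072 ] 0.004103814569817387
```

View pics/p13.png

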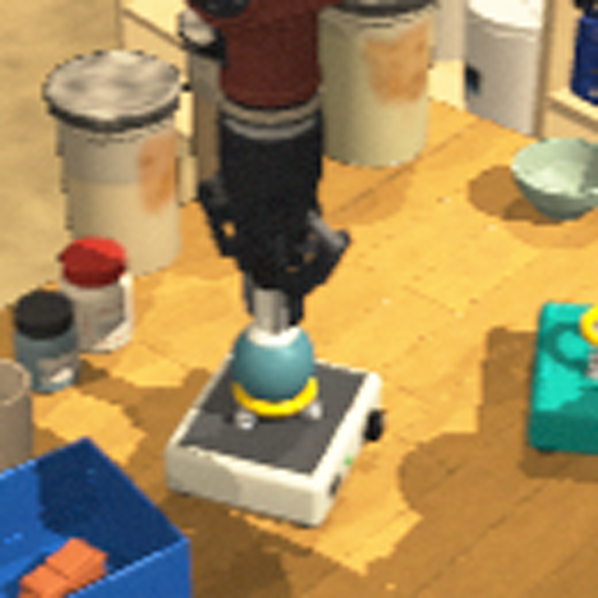

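The flask sits upright in the ring at (275,375), and the ring is down about 8 mm. The lateral force of (−3.4, −1.9) N suggests easing about 1 mm that way. Then I'll press on to the stop.

>>> {"op": "play_rows", "data": {"commands": [{"ax": 0, "ay": 0, "az": 0, "x": -0.1, "y": -0.05, "z": -0.2, "gripper": 1.5}, {"ax": 0, "ay": 0, "az": 0, "x": 0, "y": 0, "z": -0.2, "gripper": 1.5}, {"ax": 0, "ay": 0, "az": 0, "x": 0, "y": 0, "z": -0.1, "gripper": 1.5}, {"ax": 0, "ay": 0, "az": 0, "x": 0, "y": 0, "z": 0, "gripper": 1.5}, {"ax": 0, "ay": 0, "az": 0, "x": 0, "y": 0, "z": 0, "gripper": 1.5}]}}

```text
time: 13.08
tool_pos: [0.5126, 0.0472, 0.1569]
tcp_rot: [[-0.163, 0.002, 0.987], [-0.987, -0.0, -0.163], [-0.0, -1.0, 0.002]]
force: [-4.4, -1.7, 9.4]
gripper_width: 0.288
```

>>> {"op": "play_rows", "data": {"commands": [{"ax": 0, "ay": 0, "az": 0, "x": 0, "y": 0, "z": -0.1, "gripper": 1.5}, {"ax": 0, "ay": 0, "az": 0, "x": 0, "y": 0, "z": 0, "gripper": 1.5}, {"ax": 0, "ay": 0, "az": 0, "x": 0, "y": 0, "z": 0, "gripper": 1.5}]}}

```text
time: 13.33
tool_pos: [0.5126, 0.0472, 0.156]
tcp_rot: [[-0.163, 0.002, 0.987], [-0.987, -0.0, -0.163], [-0.0, -1.0, 0.002]]
force: [-3.2, -1.0, 10.7]
gripper_width: 0.284
```

>>> {"op": "play_rows", "data": {"commands": [{"ax": 0, "ay": 0, "az": 0, "x": 0, "y": 0, "z": -0.1, "gripper": 1.5}, {"ax": 0, "ay": 0, "az": 0, "x": 0, "y": 0, "z": 0, "gripper": 1.5}, {"ax": 0, "ay": 0, "az": 0, "x": 0, "y": 0, "z": 0, "gripper": 1.5}]}}

```text
time: 13.58
tool_pos: [0.5127, 0.0471, 0.1558]
tcp_rot: [[-0.163, 0.002, 0.987], [-0.987, -0.0, -0.163], [0.0, -1.0, 0.002]]
force: [-4.7, -2.1, 13.0]
gripper_width: 0.284
```

>>> {"op": "play_rows", "data": {"commands": [{"ax": 0, "ay": 0, "az": 0, "x": 0, "y": 0, "z": -0.1, "gripper": 1.5}, {"ax": 0, "ay": 0, "az": 0, "x": 0, "y": 0, "z": 0, "gripper": 1.5}, {"ax": 0, "ay": 0, "az": 0, "x": 0, "y": 0, "z": 0, "gripper": 1.5}]}}

```text
time: 13.83
tool_pos: [0.5128, 0.0471, 0.1557]
tcp_rot: [[-0.163, 0.002, 0.987], [-0.987, -0.001, -0.163], [0.0, -1.0, 0.002]]
force: [-6.9, -1.8, 17.3]
gripper_width: 0.286
```

```bash
python3 chk.py p14.png
```

```text
13.8333 [0.5128 0.0471 0.1557] [-6.92   -1.7554 17.3386] 0.2862491734803406 [ 0.0018 -0.0006 -1.    ]
147 ball [0.5142 0.0496 0.0944] 0.0013914206911891328 [ 0.0013  0.0025 -0.0613]
ring 66 [0.514  0.0493 0.0678] 0.002808170272870638
```

The stop is reached: TCP z holds at 0.1557 while the force climbs from 10.7 to 13.0 to 17.3 N. I'll ease the side force a little and hold a second to check it stays.

>>> {"op": "play_rows", "data": {"commands": [{"ax": 0, "ay": 0, "az": 0, "x": -0.1, "y": 0, "z": 0, "gripper": 1.5}, {"ax": 0, "ay": 0, "az": 0, "x": 0, "y": 0, "z": 0, "gripper": 1.5}, {"ax": 0, "ay": 0, "az": 0, "x": 0, "y": 0, "z": 0, "gripper": 1.5}, {"ax": 0, "ay": 0, "az": 0, "x": 0, "y": 0, "z": 0, "gripper": 1.5}, {"ax": 0, "ay": 0, "az": 0, "x": 0, "y": 0, "z": 0, "gripper": 1.5}, {"ax": 0, "ay": 0, "az": 0, "x": 0, "y": 0, "z": 0, "gripper": 1.5}, {"ax": 0, "ay": 0, "az": 0, "x": 0, "y": 0, "z": 0, "gripper": 1.5}, {"ax": 0, "ay": 0, "az": 0, "x": 0, "y": 0, "z": 0, "gripper": 1.5}, {"ax": 0, "ay": 0, "az": 0, "x": 0, "y": 0, "z": 0, "gripper": 1.5}, {"ax": 0, "ay": 0, "az": 0, "x": 0, "y": 0, "z": 0, "gripper": 1.5}, {"ax": 0, "ay": 0, "az": 0, "x": 0, "y": 0, "z": 0, "gripper": 1.5}, {"ax": 0, "ay": 0, "az": 0, "x": 0, "y": 0, "z": 0, "gripper": 1.5}]}}

```text
time: 14.88
tool_pos: [0.5125, 0.0471, 0.1556]
tcp_rot: [[-0.163, 0.004, 0.987], [-0.987, -0.001, -0.163], [-0.0, -1.0, 0.004]]
force: [-4.8, -1.7, 16.2]
gripper_width: 0.285
```

```bash
python3 chk.py p15.png; python3 -c "
from h import *
save(arm.capture('top')['color'],'p16.png')"
```

```text
14.8833 [0.5125 0.0471 0.1556] [-4.8133 -1.699  16.2045] 0.2849833348503634 [ 0.0039 -0.0005 -1.    ]
152 ball [0.5145 0.0496 0.0942] 0.0014536056192742531 [ 0.002   0.0026 -0.0614]
ring 66 [0.5138 0.0488 0.0676] 0.0030579409175218006
```

View pics/p15.png

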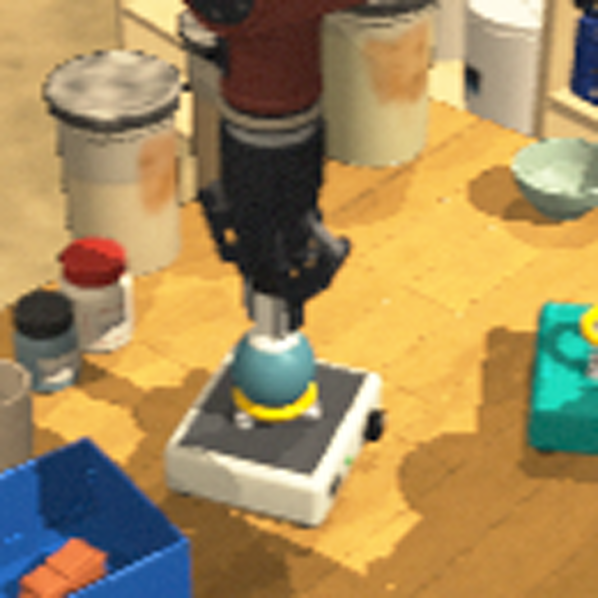

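View pics/p16.png

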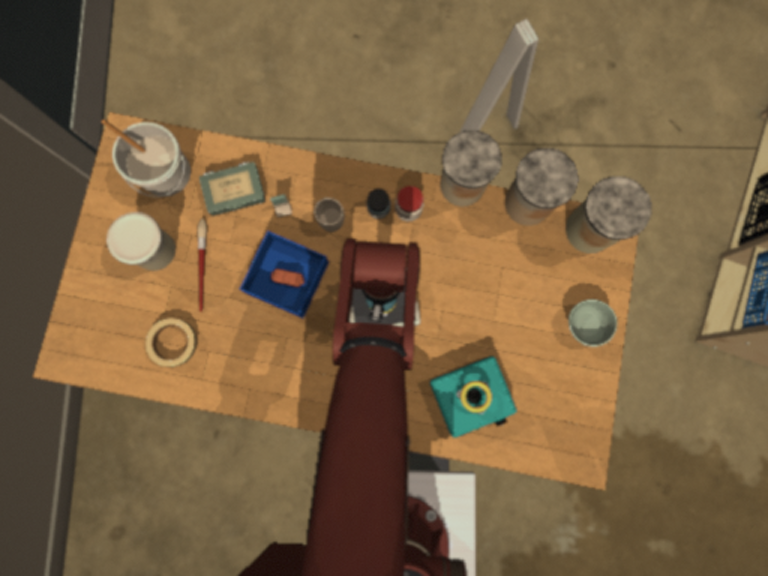

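The flask is upright in the lowered ring at (275,370). From above, the offcut is in the box at (288,275) and all the other things stand where they were. The press held steady for a second, so I'm handing the job in.

```bash
python3 -c "
from h import *
print(arm.finish_job()); s=arm.state();print(s['time'],s['tool_pos'],s['force'])"
```

```text
the job is handed in; nothing more can be done
None
the job is handed in; nothing more can be done
```

The offcut is in the blue scrap box. The glaze flask stands upright in the yellow ring of the white mixer, and the arm still holds it pressed down on the ring's stop. I handed the job in at about 15 s; it gave no verdict.

**Checks that agreed:**
- **Travel:** the tool went down 14.2 mm from contact, then held at 0.1556–0.1557 m while the force rose from 10.7 to 17.3 N. It stayed at about 16 N through a one-second hold.
- **Flask:** the grip did not slip (the ball stayed 61–62 mm below the tool), and the tool leaned about 0.2° at the end.
- **Surroundings:** the last picture from above shows the offcut in the box and the other things where they were.

**Checks that disagreed a little:**
- **Ring height:** the scene camera put the lowered ring at 67.6 mm, not 66 mm. It also read 80–82 mm with the ring up, so this is within its error.
- **Camera offset:** the two cameras differed by 2–6 mm in y, so I used averages and same-camera differences.
- **Side force:** about 5 N remained on the flask when I handed in; easing the arm over had brought it down from about 7 N.

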